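Advance the tube rack by one turn of the hand wheel

TASK

The tube rack on the indexing stage moves on by one row for each turn of the stage's hand wheel. With your fingertips, gently push the wheel round clockwise (seen from above) by its upright red handle through exactly one full turn, so that the handle stands again where it started, and then move clear. Push only: do not grip the handle, and leave everything else on the bench where it is.

Things in the scene. Friction and masses are not known exactly. Their poses are not given: they have to be found in the camera images.
- wheel_centre (a point): Centre of the level hand wheel, on its vertical axis, 95 mm above the bench. The wheel: a black rim (bar 12 mm thick on a circle of radius 75 mm, its top 101 mm above the bench), three spokes and one upright red handle on the rim.
- stage: The indexing stage, fixed to the bench: white deck 200 x 440 x 18 mm. Origin on the bench under the wheel's axis; x along the deck's short side, y along its long side, from -100 mm to +340 mm. The wheel stands on a grey gearbox 115 mm square, top 74 mm high. Otherwise only a low shaft cover and the rack's slide are on it (y 175 to 295 mm, under 90 mm tall).
- wheel_handle (a point): Middle of the free part of the red handle: an upright cylinder 20 mm in diameter, a sleeve spinning freely on its own pin, that stands on the rim with its axis 75 mm from the wheel's axis; it rises from 104 mm to 157 mm above the bench. This point is on the handle's axis, 130 mm above the bench.
- wheel (a joint): Angle of the hand wheel in rad, growing clockwise seen from above; one full turn adds 6.283. It starts anywhere from 0 to 2 and has end stops at -0.15 and 10. Stiff friction (0.16 N m, about 2 N at the handle) holds it wherever it is left; it does not coast.
- rack (a point): Middle of the top face of the teal rack of capped tubes that rides on the stage's slide, coupled to the wheel; axes as the deck. It moves 20 mm (one row) along the deck's +x for each clockwise turn. Need not be touched.
- wash_bottle: Bystander to leave alone: white plastic wash bottle with a red cap, 64 mm across, 145 mm tall; stands beside the stage on the wheel's side. Origin at the centre of its underside.
- sample_pot: Bystander to leave alone: small clear pot with a blue cap, 48 mm across, 60 mm tall; stands beyond the stage. Origin at the centre of its underside.
- marker: Bystander to leave alone: white marker pen with a blue cap, lying flat, 130 x 16 x 13 mm; lies on the robot's side of the stage. Origin at the centre of its underside.
- beaker: Bystander to leave alone: clear open beaker, 70 mm across, 80 mm tall; stands away from the stage. Origin at the centre of its underside.
- reagent_vial: Bystander to leave alone: small amber vial with a white cap, 28 mm across, 55 mm tall; stands by the stage corner at the wheel's end, on the robot's side. Origin at the centre of its underside.

How it is judged (in metres and radians):
At the end, for the whole second after the job is handed in: The wheel has been turned clockwise once: its handle is within 14 mm (about 12 degrees) of where it stood at the start, the wheel angle is one turn on (not zero turns, not two), the rack has moved on one row (20 mm, give or take 2), and the wheel is at rest (value of joint wheel between 5.9 and 8.7 rad and distance of wheel_handle from where it was at the start of the episode below 0.014 m and distance of rack from where it was at the start of the episode between 0.018 and 0.022 m and velocity of joint wheel between -0.05 and 0.05 rad/s); the robot touches nothing.
It fails at once if the wheel is gripped or forced: more than 30 N between fingers and wheel (contact force between the fingers and wheel above 30 N).
It fails at once if something else on the bench is moved by more than 20 mm or lifted (distance of any of wash_bottle, sample_pot, marker, beaker, reagent_vial from where it was at the start of the episode above 0.02 m).
It also fails if it takes over 61 s, if anything falls off the work surface, if the arm or the gripper's body presses on something with over 40 N, if the wrist force passes 120 N, or if a joint passes its speed limit or range.

ROBOT

A 6-joint arm with a two-finger parallel gripper is mounted at the origin on the work surface. World frame = base frame: x ahead of the robot, y to its left, z up, the work surface at z = 0. Lengths are in m, angles in degrees, forces in N, time in s.
With the tool pointing down it reaches from about 0.25 to 0.775 m from the base axis. Payload 4 kg.
Tool frame: the origin (TCP) lies on the centre line of the jaws, within the pads' length; the fingertips stand 25 mm ahead of it and the grasp point (between the pads) lies 6 mm ahead of it; x points along the fingers, z is the direction in which the jaws open and shut, and the axes are right-handed (so a half turn about x gives the same grasp; the last joint's range is limited). The gripper opens to 85 mm and grips with 20 to 120 N. Pads are 22 mm wide; open, the fingers measure 114 mm over their backs; the gripper's body (76 mm by 85 mm) begins 54 mm behind the grasp point. The pads swing forward as they close: fully open they stand 13 mm farther back than shut.
Start: joints at [-76.553, 4.996, 78.535, -0, 96.463, -5.907], TCP at [0.182, -0.519, 0.236] pointing down, gripper open.
Joint ranges: [-177.83, 177.83], [-43.37, 116.18], [15.69, 146.23], [-61.86, 241.86], [9.47, 152.12], [-147.06, 147.06]. Speed limits (degrees/s): [159.86, 159.86, 180, 180, 180, 180].

INTERFACE

Orientations are given as a 3x3 rotation matrix whose columns are the frame's x, y, z axes.
In Python, from plant import * gives the robot as it stands.
- The arm moves only by the shell command python3 -m crank 'ROWS' [FORCE]. ROWS is JSON, a list of rows, each a list of 5 numbers: the shift along the tool's x, y, z in m, then the turn about the tool's x in degrees, then the opening, from 0 (shut) to 1 (fully open). In form: [[dx, dy, dz, spin, jaw], ...]. A call has exactly 8 rows; each row shifts and turns the commanded pose from where the row before left it, along the tool's axes as they then stand; what a row does not reach is not made up. A row lasts 1/12 s, in which the tool goes at most 41.7 mm and 7.16 degrees, less where a joint would pass 70% of its speed; a pose out of reach is approached as far as the arm can. A call with a gripper value outside its range is refused whole. The fingers move at their own pace and stop on an object; FORCE is the grip in N (left out, the last holds). Time passes only in rows, so rows that do not move let the fingers close, or fill a call up. It gives the time, the measured TCP pose, the force and the opening at its end, in the units of the state.
- get_state(): the state, without advancing time (a new reading comes with each control period).
- grab_frame(name): name is "scene" or "top" or "wrist"; returns (picture, depth): 400x640x3 uint8, red, green, blue; 400x640 float32, m along the optical axis (not along the pixel's ray), 0 where there is no reading.
- camera_params(name): a dict with "camera_matrix" (3x3 intrinsics, pixels), "world_from_camera" (4x4, takes a point from camera to world coordinates). Camera axes: x right, y up, looking along -z (the intrinsics and any distortion apply to the point x, -y, -z); pixel columns grow to the right and rows downward; lengths in m; the calibration is good to about 2 mm. A picture is of the moment at which its call begins: read the wrist's pose just before it. camera_params takes no time and is no camera call; for the wrist camera it gives the pose at the moment of the call.
- job_done(): hands the job in, once; it reports no verdict.
The state is a dict: "time_s": time; "joint_pos": joint angles; "joint_vel": joint speeds; "joint_efforts": joint torques, N m; "ee_pos": TCP position; "eef_rot": TCP orientation; "contact_force": force on the tool from outside, world axes, zero at the start; "torque": the same for the moment, N m; "opening": finger opening in m.
Only numpy, scipy, OpenCV 4.12 (cv2) and the standard library are available. Lean on these libraries where they do the work, as an engineer would, in place of code of your own. Each camera call takes 0.05 s, during which the arm holds its last target. There are 200 camera calls.

## Working session

There is one attempt and no reset: what is moved stays moved. The work goes in short steps, Python scripts to look and compute and a shell command to move; the robot and the scene stay as the last step left them, time stands still between calls to the robot, and variables do not carry over. Pictures are saved under pics/ and viewed, about 8 in all and at most 12, crops included, and the job is handed in when it is done.

```bash
mkdir -p pics
cat > h.py <<'E'
import numpy as np, cv2
from plant import *
def cast(cp,u,v,z):
    K=cp["camera_matrix"];T=np.array(cp["world_from_camera"]);K=np.array(K)
    d=np.linalg.inv(K)@np.array([u,v,1.]);d=T[:3,:3]@(d*[1,-1,-1]);o=T[:3,3]
    return o+d*(z-o[2])/d[2]
def proj(cp,p):
    K=np.array(cp["camera_matrix"]);T=np.array(cp["world_from_camera"])
    c=T[:3,:3].T@(np.array(p)-T[:3,3]);q=K@(c*[1,-1,-1]);return q[:2]/q[2]
def cloud(cp,d):
    K=np.array(cp["camera_matrix"]);T=np.array(cp["world_from_camera"])
    v,u=np.mgrid[:d.shape[0],:d.shape[1]]
    r=np.stack([u,v,np.ones_like(u)],-1)@np.linalg.inv(K).T*d[...,None]
    return (r*[1,-1,-1])@T[:3,:3].T+T[:3,3]
def red(p):
    h=cv2.cvtColor(p,cv2.COLOR_RGB2HSV);return (((h[...,0]<8)|(h[...,0]>172))&(h[...,1]>140)&(h[...,2]>70)).astype(np.uint8)
def comps(p,d,cp,m,amin=25):
    P=cloud(cp,d);n,l,s,c=cv2.connectedComponentsWithStats(m)
    for i in range(1,n):
        if s[i,4]>=amin:
            q=P[(l==i)&(d>0)]
            print(s[i],c[i].round(1),np.median(q,0).round(4),q.min(0).round(3),q.max(0).round(3))
E
python3 - <<'E'
from h import *
s=get_state();print(s)
for n in("top","scene"):
    p,d=grab_frame(n);cp=camera_params(n);cv2.imwrite(f"pics/{n}0.png",p[...,::-1]);np.savez(f"{n}0.npz",p=p,d=d)
    print(n,np.array(cp["camera_matrix"]).round(1).tolist(),np.array(cp["world_from_camera"]).round(3).tolist());comps(p,d,cp,red(p))
E
```

```text
{'time_s': 0.0, 'joint_pos': array([-7.65504739e+01,  5.04043333e+00,  7.86279044e+01, -1.14783510e-04,
        9.64633469e+01, -5.90475653e+00]), 'joint_vel': array([-0.10899514,  0.11599608, -0.04673974, -0.10517989, -0.0499827 ,
        0.03036323]), 'joint_efforts': array([-1.60048054e-03, -3.51870918e+01, -3.13272858e+01, -4.18033424e-04,
        1.08867712e-02,  4.90392196e-06]), 'ee_pos': array([ 0.18217312, -0.51841602,  0.23489852]), 'eef_rot': array([[-5.36501279e-04,  9.43487532e-01,  3.31407588e-01],
       [ 2.23483457e-03,  3.31407939e-01, -9.43484914e-01],
       [-9.99997359e-01,  2.34460270e-04, -2.28633934e-03]]), 'contact_force': array([0.27161352, 0.56018486, 0.72716078]), 'torque': array([ 0.03383798,  0.00298906, -0.02052256]), 'opening': 0.08536216116181884}
top [[366.0, 0.0, 316.8], [0.0, 366.0, 198.2], [0.0, 0.0, 1.0]] [[0.016, 0.981, -0.195, 0.391], [-1.0, 0.02, 0.02, -0.036], [0.023, 0.195, 0.981, 1.048], [0.0, 0.0, 0.0, 1.0]]
[ 617  101   23   57 1095] [629.7 127.1] [ 0.9602 -1.2716 -0.2613] [ 0.761 -1.814 -0.762] [ 1.328 -0.994  0.   ]
[321 166   8  12  74] [323.8 171. ] [ 0.6391 -0.0713  0.1553] [ 0.632 -0.089 -0.003] [ 0.699 -0.064  0.159]
[404 223  13  11 113] [410.  227.9] [ 0.5003 -0.288   0.1445] [ 0.488 -0.347 -0.004] [ 0.533 -0.272  0.148]
scene [[446.0, 0.0, 323.2], [0.0, 446.0, 198.9], [0.0, 0.0, 1.0]] [[0.338, -0.623, 0.706, 1.39], [0.941, 0.231, -0.247, -0.324], [-0.009, 0.748, 0.664, 0.852], [0.0, 0.0, 0.0, 1.0]]
[212 181  13  13 132] [218.2 187.2] [ 0.5063 -0.288   0.1429] [ 0.297 -0.301 -0.003] [ 0.517 -0.273  0.148]
[316 196   8  19 122] [319.6 204.7] [ 0.6496 -0.073   0.14  ] [ 0.635 -0.08   0.108] [ 0.654 -0.062  0.16 ]
```

View pics/top0.png

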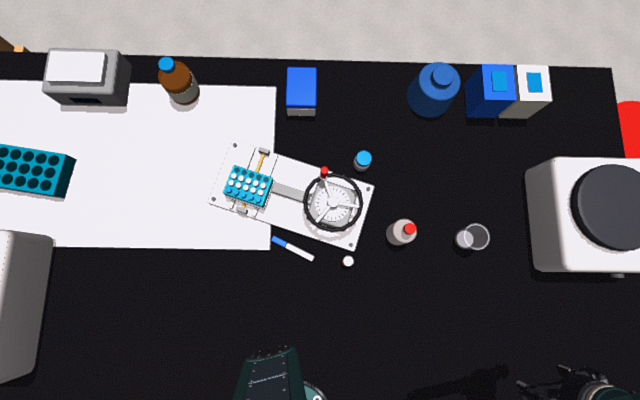

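View pics/scene0.png

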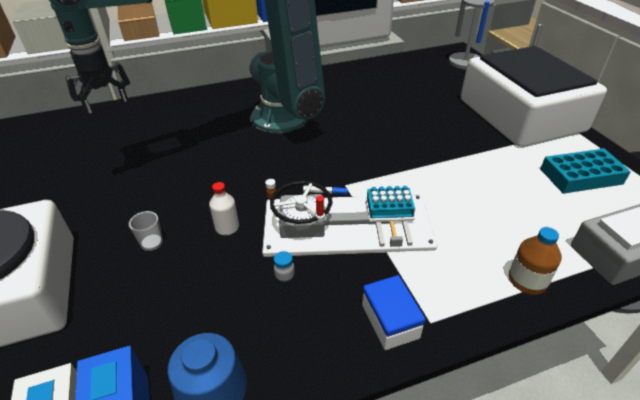

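The top view shows the handle at (324,171), wheel near (332,202), bottle (405,230), beaker (475,237), pot (363,160), vial (348,261) and marker (292,248). The scene view agrees, with the handle at (320,205). Next I'll fit the rim and the handle axis.

Run:
```python
from h import *
from scipy.optimize import least_squares
H=[]
for n in("top","scene"):
    f=np.load(n+"0.npz");p,d=f["p"],f["d"];cp=camera_params(n);P=cloud(cp,d);g=p.max(2)
    m=(abs(P[...,2]-.099)<.008)&(g<70)&(abs(P[...,0]-.57)<.13)&(abs(P[...,1]+.09)<.13)
    q=P[m][:,:2]
    r=least_squares(lambda c:np.hypot(*(q-c).T)-.075,[.57,-.09],loss="soft_l1",f_scale=.004)
    rr=np.hypot(*(q-r.x).T);print(n,"centre",r.x.round(4),len(q),np.percentile(rr,[5,50,95]).round(4))
    # handle: red pixels, highest points ray
    mr=red(p).astype(bool)&(abs(P[...,0]-.645)<.04)&(abs(P[...,1]+.073)<.04)
    t=P[mr&(P[...,2]>.153)];print("handle top",t.mean(0).round(4),len(t),"all",P[mr&(P[...,2]>.1)].mean(0).round(4))
    v,u=np.nonzero(mr);print(u.mean(),v.mean(),cast(cp,u.mean(),v.mean(),.13).round(4))
    c=np.array([r.x[0],r.x[1]]);h=t.mean(0)[:2]-c;print("theta",np.degrees(np.arctan2(h[1],h[0])).round(1),np.hypot(*h).round(4))
```

```text
top centre [ 0.5721 -0.0974] 530 [0.0696 0.0735 0.0779]
handle top [ 0.6409 -0.0708  0.1564] 45 all [ 0.6388 -0.0705  0.1503]
323.6031746031746 171.76190476190476 [ 0.6444 -0.0713  0.13  ]
theta 21.2 0.0738
scene centre [ 0.5765 -0.0982] 530 [0.0701 0.0746 0.0797]
handle top [ 0.6446 -0.0713  0.1564] 33 all [ 0.6486 -0.0728  0.1381]
319.58677685950414 204.6198347107438 [ 0.64   -0.0699  0.13  ]
theta 21.5 0.0732
```

```bash
for i in 1 2 3; do python3 -m crank '[[0,0.0237,-0.0126,0,0],[0,0.0237,-0.0126,0,0],[0,0.0237,-0.0126,0,0],[0,0.0237,-0.0126,0,0],[0,0.0237,-0.0126,0,0],[0,0.0237,-0.0126,0,0],[0,0.0237,-0.0126,0,0],[0,0.0237,-0.0126,0,0]]' 20|tail -5; done
python3 -m crank '[[0,0,0,-7,0],[0,0,0,-7,0],[0,0,0,-7,0],[0,0,0,-7,0],[0,0,0,-7,0],[0,0,0,-7,0],[0,0,0,-7,0],[0,0,0,-7,0]]'
python3 -m crank '[[0,0,0,-7,0],[0,0,0,-7,0],[0,0,0,-7,0],[0,0,0,-7,0],[0,0,0,-7,0],[0,0,0,-7,0],[0,0,0,-7,0],[0,0,0,-7,0]]'
python3 - <<'E'
from h import *
s=get_state();print(s["joint_pos"].round(1),s["ee_pos"].round(4),s["eef_rot"].round(3).tolist())
p,d=grab_frame("wrist");cp=camera_params("wrist");cv2.imwrite("pics/w1.png",p[...,::-1]);comps(p,d,cp,red(p));print(proj(cp,[.643,-.0705,.157]),proj(cp,[.574,-.098,.101]))
E
```

```text
time_s: 0.77
ee_pos: [0.3283, -0.3597, 0.2355]
eef_rot: [[-0.001, 0.944, 0.331], [0.001, 0.331, -0.944], [-1.0, -0.0, -0.001]]
contact_force: [1.4, 0.7, 0.8]
opening: 0.0002
time_s: 1.43
ee_pos: [0.4737, -0.2018, 0.2355]
eef_rot: [[-0.001, 0.943, 0.332], [0.0, 0.332, -0.943], [-1.0, -0.001, -0.001]]
contact_force: [1.1, -1.8, -0.6]
opening: 0.0001
time_s: 2.1
ee_pos: [0.6192, -0.0439, 0.2353]
eef_rot: [[-0.001, 0.943, 0.332], [0.0, 0.332, -0.943], [-1.0, -0.001, -0.0]]
contact_force: [-0.6, 0.2, 0.9]
opening: 0.0001
time_s: 2.77
ee_pos: [0.6184, -0.045, 0.2352]
eef_rot: [[-0.002, 0.247, 0.969], [0.0, 0.969, -0.247], [-1.0, -0.0, -0.002]]
contact_force: [-0.5, -0.3, -0.3]
opening: -0.0002
time_s: 3.43
ee_pos: [0.6184, -0.0451, 0.2352]
eef_rot: [[-0.002, -0.665, 0.747], [0.0, 0.747, 0.665], [-1.0, 0.001, -0.001]]
contact_force: [0.5, -0.4, 0.4]
opening: 0.0001
[ -9.4  14.1  68.2  -0.   97.8 -51.1] [ 0.6184 -0.0451  0.2352] [[-0.002, -0.665, 0.747], [0.0, 0.747, 0.665], [-1.0, 0.001, -0.001]]
[307 219  22  21 363] [317.7 230.5] [ 0.637  -0.0642  0.1342] [ 0.633 -0.075  0.111] [ 0.648 -0.061  0.154]
[  23  289   46   36 1170] [ 45.  306.9] [ 0.5022 -0.2823  0.1437] [ 0.435 -0.504 -0.001] [ 0.516 -0.273  0.147]
[317.95388062 250.71207375] [244.02966308 198.41591663]
```

View pics/w1.png

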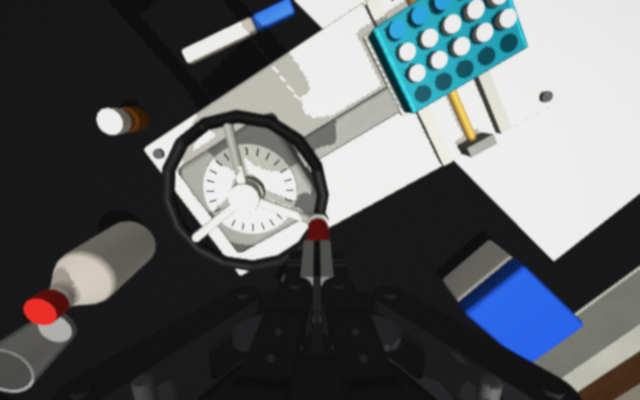

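The wrist view confirms the calibration: the hub is at (244,196) as predicted. The red handle at (318,230) lies laterally in line with the shut fingers, so I'll descend behind it.

```bash
python3 -m crank '[[0.011,0,0,0,0],[0.011,0,0,0,0],[0.011,0,0,0,0],[0.011,0,0,0,0],[0.011,0,0,0,0],[0.011,0,0,0,0],[0.011,0,0,0,0],[0.011,0,0,0,0]]'
python3 - <<'E'
from h import *
s=get_state();print(s["ee_pos"].round(4),s["contact_force"].round(2))
p,d=grab_frame("scene");cp=camera_params("scene");comps(p,d,cp,red(p))
cv2.imwrite("pics/s1.png",cv2.resize(p[120:280,220:420,::-1],(800,640))[:600])
E
```

```text
time_s: 4.15
ee_pos: [0.6186, -0.0451, 0.1468]
eef_rot: [[-0.0, -0.661, 0.751], [-0.0, 0.751, 0.661], [-1.0, 0.0, -0.0]]
contact_force: [0.4, 0.1, 1.0]
opening: -0.0001
[ 0.6186 -0.0451  0.1468] [0.4  0.15 1.03]
[212 181  13  13 133] [218.2 187.1] [ 0.5056 -0.2879  0.1427] [ 0.298 -0.301 -0.002] [ 0.518 -0.271  0.148]
[316 195   8  20 129] [319.6 204.3] [ 0.6496 -0.0728  0.1423] [ 0.633 -0.081  0.109] [ 0.655 -0.06   0.161]
```

View pics/s1.png

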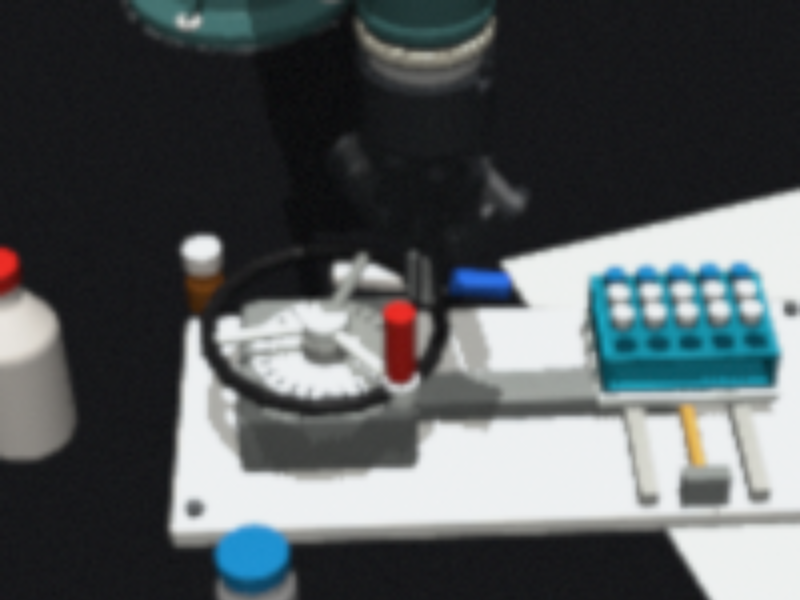

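The scene crop shows the shut fingertips at crop (420,300), just behind the red handle (400,340), over the rim. Now I'll make contact gently.

```bash
python3 -c "
from h import *
cp=camera_params('scene')
for z in(.108,.122,.135):print(z,proj(cp,[.6186,-.0451,z]))"
python3 -m crank '[[0,-0.002,0,0,0],[0,-0.002,0,0,0],[0,-0.002,0,0,0],[0,-0.002,0,0,0],[0,-0.001,0,0,0],[0,-0.001,0,0,0],[0,-0.001,0,0,0],[0,0,0,0,0]]'
python3 -m crank '[[0,-0.001,0,0,0],[0,-0.001,0,0,0],[0,-0.001,0,0,0],[0,-0.001,0,0,0],[0,-0.001,0,0,0],[0,0,0,0,0],[0,0,0,0,0],[0,0,0,0,0]]'
```

```text
0.108 [326.2470763  203.39180549]
0.122 [326.2225381  199.17855308]
0.135 [326.19937762 195.20185935]
time_s: 4.87
ee_pos: [0.6262, -0.0536, 0.1483]
eef_rot: [[0.0, -0.661, 0.751], [-0.0, 0.751, 0.661], [-1.0, -0.0, 0.0]]
contact_force: [0.7, -0.7, -1.3]
opening: 0.0
time_s: 5.53
ee_pos: [0.6291, -0.0568, 0.1481]
eef_rot: [[-0.0, -0.661, 0.75], [0.0, 0.75, 0.661], [-1.0, 0.001, -0.0]]
contact_force: [-1.9, 1.1, 0.3]
opening: -0.0001
```

```bash
cat > chk.py <<'E'
from h import *
s=get_state();p=s["ee_pos"];R=s["eef_rot"];c=np.array([.574,-.098]);v=p[:2]-c
print("q",s["joint_pos"].round(0),"p",p.round(4),"F",s["contact_force"].round(1),"t",round(s["time_s"],2))
print("rel c: n(-y) %.4f w(z) %.4f rad %.4f psi %.1f"%(-v@R[:2,1],v@R[:2,2],np.hypot(*v),np.degrees(np.arctan2(R[1,2],R[0,2]))))
for n in("top","scene"):
    q,d=grab_frame(n);cp=camera_params(n);m=red(q).astype(bool);P=cloud(cp,d)
    m&=(np.hypot(P[...,0]-.574,P[...,1]+.098)<.12)&(P[...,2]>.1)
    if m.sum()>10:
        h=P[m].mean(0);e=h[:2]-c;print(n,m.sum(),"handle",h.round(4),"theta %.1f"%np.degrees(np.arctan2(e[1],e[0])))
E
python3 -m crank '[[0,-0.0061,-0.0008,5,0],[0,-0.0061,-0.0008,5,0],[0,-0.0061,-0.0008,5,0],[0,-0.0061,-0.0008,5,0],[0,-0.0061,-0.0008,5,0],[0,-0.0061,-0.0008,5,0],[0,-0.0061,-0.0008,5,0],[0,-0.0061,-0.0008,5,0]]'
python3 chk.py
```

```text
time_s: 6.2
ee_pos: [0.6433, -0.1029, 0.1481]
eef_rot: [[0.001, -0.02, 1.0], [0.001, 1.0, 0.02], [-1.0, 0.001, 0.001]]
contact_force: [0.2, 3.4, 0.4]
opening: 0.0003
q [-14.  20.  71.   0.  89. -15.] p [ 0.6433 -0.1029  0.1481] F [0.2 3.4 0.4] t 6.2
rel c: n(-y) 0.0063 w(z) 0.0692 rad 0.0695 psi 1.1
top 15 handle [ 0.6318 -0.1254  0.1663] theta -25.3
scene 129 handle [ 0.6488 -0.1268  0.1373] theta -21.0
```

```bash
for i in 1 2; do python3 -m crank '[[0,-0.0061,-0.0008,5,0],[0,-0.0061,-0.0008,5,0],[0,-0.0061,-0.0008,5,0],[0,-0.0061,-0.0008,5,0],[0,-0.0061,-0.0008,5,0],[0,-0.0061,-0.0008,5,0],[0,-0.0061,-0.0008,5,0],[0,-0.0061,-0.0008,5,0]]'|grep force; done
python3 chk.py
```

```text
contact_force: [2.6, 2.6, 0.2]
contact_force: [2.9, 1.5, -1.6]
q [-22.  14.  79.   0.  88.  57.] p [ 0.5813 -0.169   0.1482] F [ 2.9  1.5 -1.6] t 7.63
rel c: n(-y) 0.0067 w(z) 0.0711 rad 0.0714 psi -78.7
top 57 handle [ 0.5581 -0.1689  0.1552] theta -102.6
scene 40 handle [ 0.566  -0.1742  0.1196] theta -96.0
```

```bash
python3 -m crank '[[0,-0.0061,-0.0008,5,0],[0,-0.0061,-0.0008,5,0],[0,-0.0061,-0.0008,5,0],[0,-0.0061,-0.0008,5,0],[0,-0.0061,-0.0008,5,0],[0,-0.0061,-0.0008,5,0],[0,-0.0061,-0.0008,5,0],[0,-0.0061,-0.0008,5,0]]'|grep force
python3 -m crank '[[0,-0.0061,-0.0008,5,0],[0,-0.0061,-0.0008,5,0],[0,-0.0061,-0.0008,5,0],[0,-0.0061,-0.0008,5,0],[0,-0.0061,-0.0008,5,0],[0,-0.0061,-0.0008,5,0],[0,0,0,0,0],[0,0,0,0,0]]'|grep force
python3 chk.py
```

```text
contact_force: [2.0, -1.4, -1.6]
contact_force: [0.0, -0.2, -0.3]
q [-21.   4.  90.  -0.  86. 128.] p [ 0.5095 -0.1303  0.1483] F [ 0.  -0.2 -0.3] t 9.07
rel c: n(-y) 0.0064 w(z) 0.0718 rad 0.0721 psi -148.4
top 39 handle [ 0.4924 -0.1066  0.1806] theta -174.0
scene 96 handle [ 0.5064 -0.1116  0.1339] theta -168.6
```

```bash
python3 -m crank '[[0,0.002,0,0,0],[0,0.004,0,0,0],[0,0.004,0,0,0],[0,0.005,0,0,0],[0,0.005,0,0,0],[0,0.005,0,0,0],[0,0.005,0,0,0],[0,0,0,0,0]]'|grep force
for i in 1 2 3; do python3 -m crank '[[0,0,0,-7,0],[0,0,0,-7,0],[0,0,0,-7,0],[0,0,0,-7,0],[0,0,0,-7,0],[0,0,0,-7,0],[0,0,0,-7,0],[0,0,0,-7,0]]'|grep force; done
python3 -m crank '[[0,0,0,-6,0],[0,0,0,-6,0],[0,0,0,0,0],[0,0,0,0,0],[0,0,0,0,0],[0,0,0,0,0],[0,0,0,0,0],[0,0,0,0,0]]'|grep force
sed -i 's/.13399/.13399/' chk.py; python3 chk.py
```

```text
contact_force: [0.0, 0.3, -1.3]
contact_force: [0.6, -0.3, -0.1]
contact_force: [0.4, -0.1, 0.5]
contact_force: [-0.1, 0.5, -0.1]
contact_force: [-1.0, -1.2, -0.2]
q [-22.   7.  87.  -0.  87. -54.] p [ 0.5249 -0.156   0.1481] F [-1.  -1.2 -0.2] t 12.5
rel c: n(-y) 0.0240 w(z) -0.0720 rad 0.0759 psi 31.3
top 11 handle [ 0.4971 -0.1182  0.1503] theta -165.3
scene 117 handle [ 0.5053 -0.1123  0.1354] theta -168.2
```

```bash
python3 -m crank '[[0,0.005,0,0,0],[0,0.005,0,0,0],[0,0.005,0,0,0],[0,0.004,0,0,0],[0,0.003,0,0,0],[0,0.003,0,0,0],[0,0.002,0,0,0],[0,0.002,0,0,0]]'|grep force
python3 -m crank '[[0,0.001,0,0,0],[0,0.0061,0.0008,5,0],[0,0.0061,0.0008,5,0],[0,0.0061,0.0008,5,0],[0,0.0061,0.0008,5,0],[0,0.0061,0.0008,5,0],[0,0.0061,0.0008,5,0],[0,0.0061,0.0008,5,0]]'|grep force
python3 chk.py
```

```text
contact_force: [0.6, -0.3, -0.1]
contact_force: [-0.1, -3.1, 0.4]
q [-16.   2.  92.  -0.  86. -12.] p [ 0.5027 -0.0893  0.1482] F [-0.1 -3.1  0.4] t 13.93
rel c: n(-y) -0.0038 w(z) -0.0717 rad 0.0718 psi -3.9
scene 127 handle [ 0.5104 -0.0671  0.1369] theta 154.1
```

```bash
for i in 1 2; do python3 -m crank '[[0,0.0061,0.0008,5,0],[0,0.0061,0.0008,5,0],[0,0.0061,0.0008,5,0],[0,0.0061,0.0008,5,0],[0,0.0061,0.0008,5,0],[0,0.0061,0.0008,5,0],[0,0.0061,0.0008,5,0],[0,0.0061,0.0008,5,0]]'|grep force; done
python3 chk.py
```

```text
contact_force: [-2.2, -2.2, 0.8]
contact_force: [-3.0, 0.0, 2.4]
q [-9. 10. 83. -0. 87. 75.] p [ 0.5703 -0.0287  0.1481] F [-3.   0.   2.4] t 15.37
rel c: n(-y) -0.0039 w(z) -0.0693 rad 0.0694 psi -83.8
scene 133 handle [ 0.5976 -0.027   0.1383] theta 71.6
```

```bash
python3 -m crank '[[0,0.0061,0.0008,5,0],[0,0.0061,0.0008,5,0],[0,0.0061,0.0008,5,0],[0,0.0061,0.0008,5,0],[0,0.0061,0.0008,5,0],[0,0.0061,0.0008,5,0],[0,0.0061,0.0008,5,0],[0,0.0061,0.0008,5,0]]'|grep force
python3 chk.py
```

```text
contact_force: [-2.1, 1.2, 0.2]
q [ -9.  15.  77.   0.  88. 114.] p [ 0.6158 -0.0435  0.148 ] F [-2.1  1.2  0.2] t 16.13
rel c: n(-y) -0.0046 w(z) -0.0685 rad 0.0687 psi -123.6
scene 145 handle [ 0.6393 -0.0565  0.1378] theta 32.4
```

```bash
python3 -m crank '[[0,0.0056,0.0007,4.5,0],[0,0.0056,0.0007,4.5,0],[0,0.005,0.0006,4,0],[0,0,0,0,0],[0,0,0,0,0],[0,0,0,0,0],[0,0,0,0,0],[0,0,0,0,0]]'|grep force
python3 chk.py
```

```text
contact_force: [-0.6, 0.1, 0.5]
q [-10.  17.  75.  -0.  88. 126.] p [ 0.628  -0.0553  0.1482] F [-0.6  0.1  0.5] t 16.9
rel c: n(-y) -0.0061 w(z) -0.0686 rad 0.0688 psi -136.6
scene 135 handle [ 0.648  -0.0717  0.1387] theta 19.6
```

```bash
python3 -m crank '[[0,-0.003,0,0,0],[0,-0.004,0,0,0],[0,-0.005,0,0,0],[0,-0.005,0,0,0],[0,-0.005,0,0,0],[0,-0.005,0,0,0],[0,-0.003,0,0,0],[0,0,0,0,0]]'|grep force
python3 -m crank '[[-0.02,0,0,0,0],[-0.02,0,0,0,0],[-0.02,0,0,0,0],[-0.02,0,0,0,0],[-0.02,0,0,0,0],[-0.02,0,0,0,0],[-0.02,0,0,0,0],[-0.02,0,0,0,0]]'|grep force
python3 -m crank '[[0,-0.02,0.03,0,0],[0,-0.02,0.03,0,0],[0,-0.02,0.03,0,0],[0,-0.02,0.03,0,0],[0,-0.02,0.03,0,0],[0,-0.02,0.03,0,0],[0,-0.02,0.03,0,0],[0,-0.02,0.03,0,0]]'|grep pos
python3 chk.py
python3 - <<'E'
from h import *
for n in("scene","top"):
    f=np.load(n+"0.npz");p0,d0=f["p"],f["d"];p,d=grab_frame(n);cp=camera_params(n)
    for a,b in((p0,d0),(p,d)):
        P=cloud(cp,b);h=cv2.cvtColor(a,cv2.COLOR_RGB2HSV)
        t=(abs(h[...,0].astype(int)-92)<10)&(h[...,1]>120)&(abs(P[...,0]-.64)<.12)&(abs(P[...,1]-.13)<.11)&(P[...,2]>.05)
        r=red(a).astype(bool)&(np.hypot(P[...,0]-.574,P[...,1]+.098)<.12)&(P[...,2]>.1)
        print(n,"rack",t.sum(),P[t].mean(0).round(4) if t.any() else "","handle",r.sum(),P[r].mean(0).round(4) if r.any() else "")
    if n=="scene":cv2.imwrite("pics/end.png",np.vstack([cv2.resize(x[130:290,180:450,::-1],(486,288)) for x in(p0,p)]))
E
```

```text
contact_force: [-0.1, 0.5, -0.4]
contact_force: [0.3, 0.8, -0.4]
ee_pos: [0.3214, -0.082, 0.3081]
q [-24. -24.  95.  -0. 109. 112.] p [ 0.3214 -0.082   0.3081] F [ 0.6 -1.1  0.2] t 19.0
rel c: n(-y) 0.1852 w(z) 0.1726 rad 0.2531 psi -136.6
top 60 handle [ 0.6387 -0.0701  0.1506] theta 23.3
scene 121 handle [ 0.6484 -0.0721  0.1379] theta 19.2
scene rack 649 [0.6313 0.1249 0.0735] handle 121 [ 0.6486 -0.0728  0.1381]
scene rack 682 [0.6497 0.1194 0.0737] handle 122 [ 0.6483 -0.0721  0.1376]
top rack 975 [0.6154 0.1313 0.0749] handle 63 [ 0.6388 -0.0705  0.1503]
top rack 958 [0.6344 0.1253 0.0749] handle 59 [ 0.6385 -0.07    0.1505]
```

View pics/end.png

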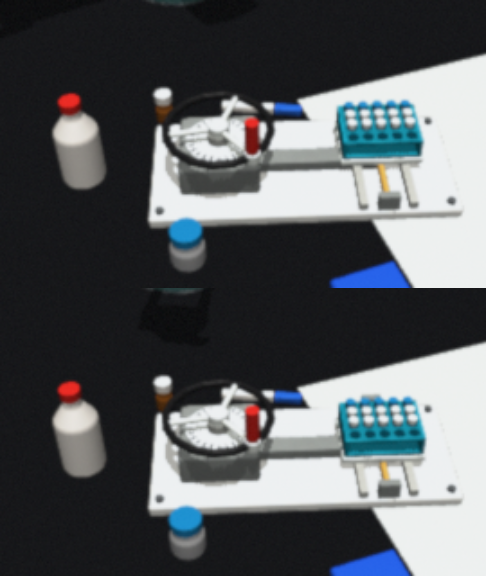

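The before/after crops match: the handle is back at the same spot (252,135 and 252,423), the rack is one row on, and the bottle, pot, vial and marker have not moved.

```bash
python3 -c "
from plant import *
print(job_done())"
```

```text
the job is handed in; nothing more can be done
None
```

I pushed the wheel one full turn clockwise and handed the job in at about 19 s of the 61 s allowed. I used the shut fingertips on the red handle in two arcs, backing off between them to turn the wrist back. I never gripped the handle.

Last checks, with the arm clear of the wheel:

| Check | Top view | Scene view | Wanted |
|---|---|---|---|
| Handle distance from its start | 0.6 mm | 0.9 mm | under 14 mm |
| Rack movement | 19.9 mm | 19.2 mm | 18 to 22 mm |

- **Force:** the highest contact force read at the end of a call was about 4 N, against the 30 N limit. I did not read it within calls.
- **Bystanders:** the bottle, pot, vial and marker look unmoved in the before/after picture. The beaker was outside that crop, so I did not check it; the arm never worked near it.
- **Disagreement:** mid-turn, the two cameras' handle angles differed by up to about 7°, because each saw only part of the handle. I set the final stop by comparing like with like in the scene view.

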